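# Fetch the tin from behind the bottles and tidy them back

## Robot

A 6-joint arm with a two-finger parallel gripper is mounted at the origin on a cart in front of the work surface, level with it; the furniture and walls round the work are solid. World frame = base frame: x ahead of the robot, y to its left, z up, the work surface at z = 0. Lengths are in m, angles in rad, forces in N, time in s.
With the tool pointing down it reaches from about 0.2 to 0.875 m from the base axis. Payload 3.4 kg.
Tool frame: the origin (TCP) lies between the finger pads; the fingertips stand 25 mm ahead of it and the grasp point (between the pads) lies 6 mm ahead of it (r.nose_length is the z of the fingertips in the tool frame, in m); z points along the fingers, y is the line along which they close (so a half turn about z gives the same grasp; the last joint's range is limited). The gripper opens to 94 mm and grips with 3 to 60 N. Pads are 16 mm wide; open, the fingers measure 119 mm over their backs; the gripper's body (75 mm by 177 mm) begins 78 mm behind the grasp point.
Start: joints at [1.158, 0.276, 1.505, -0, 1.361, -0.121], TCP at [0.165, 0.551, 0.206] pointing down, gripper open.
Joint ranges: [-2.89, 2.89], [-0.75, 2.08], [0.22, 2.7], [-1.18, 4.32], [0.11, 2.71], [-2.7, 2.7]. Speed limits (rad/s): [2.57, 2.57, 3.14, 3.14, 3.14, 3.14].

## Interface

Orientations are given as a unit quaternion [w, x, y, z].
In Python, from plant import r, gripper_to, inverse_kinematics, vision, models, telemetry gives the robot as it stands. Calls block until the motion is done:
- r.move_to(position, orientation): joint-space move of the TCP to a pose.
- r.move_l(position, rot=None, vel=0.15, guard=None): straight line of the TCP; rot=None keeps the orientation; vel is the mean speed in m/s. With guard (N) it stops when the force on the tool has changed by that much, and returns True; else False.
- r.movej(angles): joint-space move.
- gripper_to(opening, f_grip=None): finger opening in m; f_grip is the grip in N (None keeps the last); returns when the fingers have stopped.
- r.hold(seconds).
- inverse_kinematics(position, orientation): joint angles nearest the present ones, or None.
- vision.snapshot(name): name is "scene" or "top"; returns the picture (400x640x3 uint8, red, green, blue); there is no depth.
- vision.get_calibration(name): a dict with "fx", "fy", "cx", "cy" (pixels), "D" ([k1, k2, p1, p2, k3] as OpenCV has them; the pictures are not rectified), "position" and "orientation" of the camera in the world. Camera axes: x right, y down, z forward; pixel columns grow to the right and rows downward; lengths in m; the calibration is good to about 2 mm. A picture is of the moment at which its call begins. get_calibration takes no time and is no camera call.
A pose or a line that the arm cannot do raises r.PlanningError and nothing moves.
- r.sign_off(): hands the job in; it is judged then, once.
Trained networks look in the newest picture that a camera, given by its name, has taken for a name from the list of things; names that differ only in an ending like _2 or _b are one class to them, and where a whole thing is asked for, a point or a joint stands for the part that bears it (a point fixed in the world has none). Each returns a list of dicts, best first, with "score" (0 to 1); they miss things now and then, are a little off and sometimes report something else, mostly with a low value. They report only what shows in the picture. A call takes as long as a camera call.
- models.boxes_of(thing, camera): "at" ([x, y, z] in m, in world coordinates, good to about 4 mm: the middle of the surface that is visible of it).
- models.regions_of(thing, camera): "pixels" (400x640 bool, what is visible of it).
- models.mark_of(thing, camera): "at" ([x, y, z] in m, in world coordinates, good to about 4 mm: a listed point, or the origin of a listed thing).
Readings, each from a call of its own:
- telemetry.current_t(): time.
- telemetry.current_joints(): joint angles.
- telemetry.current_dq(): joint speeds.
- telemetry.current_joint_efforts(): joint torques, N m.
- telemetry.current_ee_pos(): TCP position.
- telemetry.current_tool_rot(): TCP orientation.
- telemetry.current_wrist_force(): force on the tool from outside, world axes, zero at the start.
- telemetry.current_torque(): the same for the moment, N m.
- telemetry.current_opening(): finger opening in m.
- telemetry.current_finger_force(): force on a finger pad.
Only numpy, scipy, OpenCV 4.12 (cv2) and the standard library are available. Lean on these libraries where they do the work, as an engineer would, in place of code of your own. Each camera call takes 0.05 s, during which the arm holds its last target. There are 200 camera calls.

## Task

The little round tin stands at the back of the pale rectangular wooden caddy, behind a white-capped roll-on bottle, a jar of cotton sticks and a carton. Stand these three upright on the dark side board, and only when all three are there put the tin in the middle of the kitchen scale's weighing plate. Then put the three back upright in the caddy, each on the very place where it stood at the start; knock nothing over and leave the mug and the tape roll alone.

Things in the scene. Friction and masses are not known exactly. Their poses are not given: they have to be found in the camera images.
- caddy: Pale shallow wooden tray, 188 (x) x 216 (y) mm, fixed; floor top 10 mm, 8 mm thick lip 20 mm above the worktop. Origin: centre of its underside, z up. Four cork discs flush with the floor mark the places, (x, y) mm in its frame: (20, 0) tin, (-33, 0), (11, 53), (11, -53) the other three, any order; items stand within 2 mm of them, yawed within 0.06 of it.
- side_board: Dark wooden serving board lying flat, fixed, 125 (x) x 250 (y) x 12 mm thick, empty at the start. Origin: centre of its underside; long side along its y. It and the caddy lie left and right of the scale, either way round.
- scale_plate (a point): Centre of the top of the weighing plate of a flat white kitchen scale (fixed; 165 x 205 x 22 mm), 22 mm above the worktop. The light plate measures 130 mm along this point's x and 190 mm along its y; the display strip lies beyond its -x edge.
- balm_tin: Small round tin, pink lid and pale base, 43 mm diameter, 31 mm high, 0.05 kg. Origin: centre of its underside, z up. The neighbours in the caddy leave too little room for a gripper beside it.
- rollon_bottle: Round bottle, white with a dark green band, 130 mm high: body 42 mm diameter up to 70 mm, then a white cap, 39 mm diameter from 81 to 92 mm height, tapering above that to 20 mm. 0.12 kg. Origin: centre of its underside, z up. Grip it round the foot of the cap at 82 to 90 mm. It is the tallest of the three and can be in the way of a gripper's body that takes a neighbour.
- swab_jar: Clear round jar of cotton sticks, 52 mm diameter, glass 66 mm high, the sticks end at 83 mm, 0.13 kg. Origin: centre of its underside, z up. Grip the glass at 45 to 60 mm height.
- carton: Upright teal carton, 22 (x) x 38 (y) x 95 mm high, 0.06 kg. Origin: centre of its underside, z up. Grip across its 22 mm.
- mug: White speckled mug with a handle, 81 mm wide, 94 mm high, standing behind the work. Origin: at its underside. To be left alone.
- tape_roll: Roll of tape lying flat, 96 mm diameter, 25 mm high, behind the work. Origin: centre of its underside. To be left alone.

How it is judged:
On the way, in this order (a step that is already met when the one before it is completed fails the run):
1. bottle, jar and carton stand upright and released on the side board together, the tin not yet moved (x of rollon_bottle in the frame of side_board between -0.052 and 0.052 m and y of rollon_bottle in the frame of side_board between -0.115 and 0.115 m and z of rollon_bottle in the frame of side_board between 0.006 and 0.018 m and angle between each of rollon_bottle, swab_jar, carton's own z axis and vertical below 0.12 rad and contact force between the fingers and rollon_bottle below 0.3 N and linear speed of each of rollon_bottle, swab_jar, carton below 0.03 m/s and x of swab_jar in the frame of side_board between -0.052 and 0.052 m and y of swab_jar in the frame of side_board between -0.115 and 0.115 m and z of swab_jar in the frame of side_board between 0.006 and 0.018 m and contact force between the fingers and swab_jar below 0.3 N and x of carton in the frame of side_board between -0.052 and 0.052 m and y of carton in the frame of side_board between -0.115 and 0.115 m and z of carton in the frame of side_board between 0.006 and 0.018 m and contact force between the fingers and carton below 0.3 N and distance of balm_tin from where it was at the start of the episode below 0.012 m), for 0.2 s.
2. the tin stands released in the middle of the scale's plate while the three stand on the side board (horizontal distance between balm_tin and scale_plate below 0.015 m and z of balm_tin in the frame of scale_plate between -0.005 and 0.006 m and angle between each of balm_tin, rollon_bottle, swab_jar, carton's own z axis and vertical below 0.12 rad and contact force between the fingers and balm_tin below 0.3 N and linear speed of each of balm_tin, rollon_bottle, swab_jar, carton below 0.03 m/s and x of rollon_bottle in the frame of side_board between -0.052 and 0.052 m and y of rollon_bottle in the frame of side_board between -0.115 and 0.115 m and z of rollon_bottle in the frame of side_board between 0.006 and 0.018 m and contact force between the fingers and rollon_bottle below 0.3 N and x of swab_jar in the frame of side_board between -0.052 and 0.052 m and y of swab_jar in the frame of side_board between -0.115 and 0.115 m and z of swab_jar in the frame of side_board between 0.006 and 0.018 m and contact force between the fingers and swab_jar below 0.3 N and x of carton in the frame of side_board between -0.052 and 0.052 m and y of carton in the frame of side_board between -0.115 and 0.115 m and z of carton in the frame of side_board between 0.006 and 0.018 m and contact force between the fingers and carton below 0.3 N), for 0.2 s.
At the end, for the whole second after the job is handed in: The tin stands upright within 15 mm of the middle of the scale's plate; bottle, jar and carton each stand upright in the caddy within 13 mm of where they stood at the start; all released and at rest (horizontal distance between balm_tin and scale_plate below 0.015 m and z of balm_tin in the frame of scale_plate between -0.005 and 0.006 m and angle between each of balm_tin, rollon_bottle, swab_jar, carton's own z axis and vertical below 0.12 rad and contact force between the fingers and balm_tin below 0.3 N and linear speed of each of balm_tin, rollon_bottle, swab_jar, carton below 0.05 m/s and distance of each of rollon_bottle, swab_jar, carton from where it was at the start of the episode below 0.013 m and contact force between the fingers and rollon_bottle below 0.3 N and contact force between the fingers and swab_jar below 0.3 N and contact force between the fingers and carton below 0.3 N); the robot touches nothing.
It fails at once if the mug or the tape roll was moved by more than 20 mm (distance of any of mug, tape_roll from where it was at the start of the episode above 0.02 m).
It fails at once if one of the things was knocked over (angle between any of rollon_bottle, swab_jar, carton, balm_tin's own z axis and vertical above 0.6 rad).
It also fails if it takes over 134 s, if anything falls off the work surface, if the arm or the gripper's body presses on something with over 40 N, if the wrist force passes 120 N, or if a joint passes its speed limit or range.

## Working session

There is one attempt and no reset: what is moved stays moved. The work goes in short steps, each a Python script; the robot and the scene stay as the last script left them, time stands still between calls to the robot, and variables do not carry over. Pictures are saved under pics/ and viewed, at most 14 in all, crops included, and the job is handed in when it is done.

```bash
mkdir -p pics; ls; python3 - <<'E'
from plant import r, vision, models, telemetry
import cv2
for c in ("scene","top"):
    im=vision.snapshot(c); cv2.imwrite(f"pics/{c}0.png",im[:,:,::-1])
    k=vision.get_calibration(c); print(c,k)
    for t in ["caddy","side_board","scale_plate","balm_tin","rollon_bottle","swab_jar","carton","mug","tape_roll"]:
        print(t,[(d["at"],round(d["score"],2)) for d in models.mark_of(t,c)][:2])
print(telemetry.current_t(),telemetry.current_tool_rot(),r.nose_length)
E
```

```text
pics
scene {'fx': 503.14635929132095, 'fy': 503.14635929132095, 'cx': 320.0897906471455, 'cy': 204.5817125448051, 'D': array([-0.06405747,  0.        ,  0.        ,  0.        ,  0.        ]), 'position': array([-0.24691025, -0.80193718,  0.70874697]), 'orientation': array([-0.45957914,  0.79541219, -0.3425595 ,  0.19687419])}
caddy [([0.5079, 0.2339, 0.0076], 0.73), ([0.4862, 0.2899, -0.0017], 0.56)]
side_board [([0.5312, -0.2768, -0.0023], 0.76)]
scale_plate [([0.5252, 0.0026, 0.0252], 0.89)]
balm_tin [([0.5118, 0.2974, 0.0119], 0.52)]
rollon_bottle [([0.7299, 0.2844, 0.0011], 0.16)]
swab_jar [([0.507, 0.2323, 0.0073], 0.58)]
carton []
mug [([0.7491, 0.1543, -0.0004], 0.83)]
tape_roll [([0.7292, 0.2853, 0.0], 0.97)]
top {'fx': 383.82011585148456, 'fy': 383.82011585148456, 'cx': 322.6608409328601, 'cy': 202.96956519062536, 'D': array([-0.04698981,  0.        ,  0.        ,  0.        ,  0.        ]), 'position': array([ 0.53820501, -0.01821165,  1.01445568]), 'orientation': array([-0.04110909,  0.71462702, -0.69784617,  0.02507959])}
caddy [([0.4862, 0.2924, -0.0024], 0.67)]
side_board [([0.5251, -0.2759, 0.005], 0.87)]
scale_plate [([0.5191, -0.0006, 0.0175], 0.93)]
balm_tin [([0.5137, 0.2899, 0.0097], 0.77), ([0.5255, -0.2771, 0.0042], 0.54)]
rollon_bottle [([0.4925, 0.3445, 0.0081], 0.86)]
swab_jar [([0.5065, 0.2373, 0.0106], 0.84)]
carton [([0.4531, 0.2901, 0.0099], 0.83)]
mug [([0.752, 0.1565, 0.0007], 0.87)]
tape_roll [([0.732, 0.2899, -0.0008], 0.59)]
1.0 [3.16033682e-05 1.45352965e-01 9.89379862e-01 4.64928402e-05] 0.025
```

View pics/top0.png

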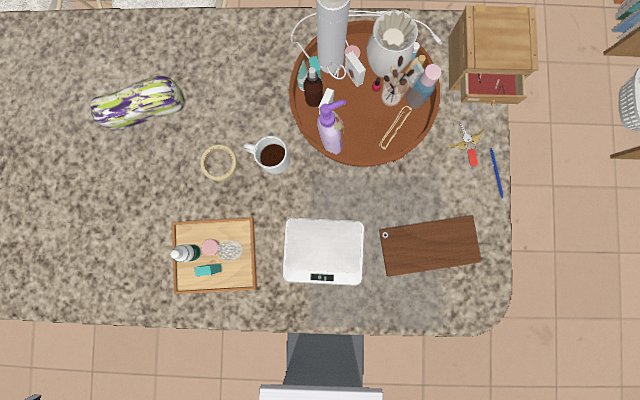

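View pics/scene0.png

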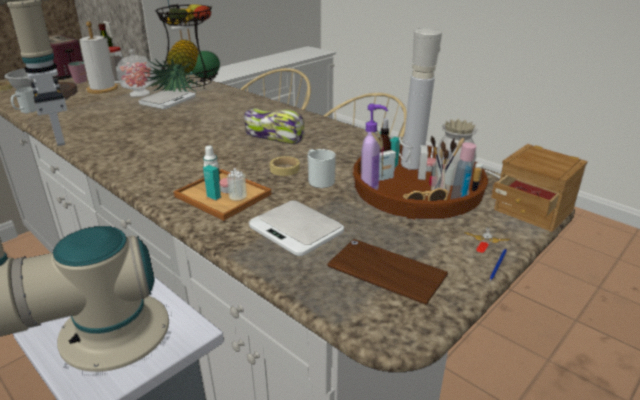

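The top view shows the caddy at about px (173–256, 219–292). The bottle is on its left place (185, 253), the jar on the right (231, 250), the carton in front (208, 270) and the tin behind (210, 247). The scale is at (323, 250) and the board at (430, 245). The scene view confirms the arrangement and that the board is empty. Next I fit the exact poses.

```bash
cat > fit.py <<'E'
from plant import vision, models
import numpy as np, cv2
from scipy.optimize import minimize
from scipy.spatial.transform import Rotation as R
def proj(P,c):
    k=vision.get_calibration(c); q=np.array(k["orientation"])
    Rw=R.from_quat(q[[1,2,3,0]]).as_matrix()
    K=np.array([[k["fx"],0,k["cx"]],[0,k["fy"],k["cy"]],[0,0,1]])
    rv=cv2.Rodrigues(Rw.T)[0]; t=-Rw.T@k["position"]
    return cv2.projectPoints(np.asarray(P,float).reshape(-1,3),rv,t,K,k["D"])[0][:,0]
def hull(mask):
    n,l,s,_=cv2.connectedComponentsWithStats(mask.astype(np.uint8))
    m=(l==1+np.argmax(s[1:,4])).astype(np.uint8)
    p=cv2.findContours(m,cv2.RETR_EXTERNAL,cv2.CHAIN_APPROX_NONE)[0][0]
    o=np.zeros((400,640),np.uint8); cv2.fillConvexPoly(o,cv2.convexHull(p),255); return o
def box(p,d):
    c,s=np.cos(p[2]),np.sin(p[2])
    return [[p[0]+c*x-s*y,p[1]+s*x+c*y,z] for x in(-d[0]/2,d[0]/2) for y in(-d[1]/2,d[1]/2) for z in(0,d[2])]
def fit(masks,d,p0):
    def cost(v):
        e=0
        for c,m in masks.items():
            q=cv2.convexHull(proj(box(v*[.001,.001,.01],d),c).astype(np.float32))
            o=np.zeros((1600,2560),np.uint8); cv2.fillConvexPoly(o,np.int32(np.round((q+.5)*4*16)),255,shift=4)
            o=cv2.resize(o,(640,400),interpolation=cv2.INTER_AREA)
            e+=np.abs(o.astype(float)-m).sum()/255
        return e
    best=None
    p0=np.array(p0)*[1000,1000,100]
    for s in (15,4):
        S=np.vstack([p0]+[p0+s*np.eye(3)[i] for i in range(3)])
        b=minimize(cost,p0,method="Nelder-Mead",options=dict(initial_simplex=S,maxiter=150)); p0=b.x
    return b.x*[.001,.001,.01],b.fun
E
python3 - <<'E'
from fit import *
for t,d,p0 in (("caddy",(.188,.216,.02),(.487,.292,0.0)),("side_board",(.125,.25,.012),(.525,-.276,.1)),("scale_plate",(.165,.205,.022),(.52,0,0.))):
    M={}
    for c in("top","scene"):
        if c=="top" or t not in M: pass
        vision.snapshot(c); g=models.regions_of(t,c)
        print(t,c,g and (g[0]["score"],g[0]["pixels"].sum()))
        if g: M[c]=hull(g[0]["pixels"])
    for c in M: print("  ",c,fit({c:M[c]},d,p0))
vision.snapshot("top")
for n in range(3): print([np.round(models.mark_of(t,"top")[0]["at"],4) for t in("rollon_bottle","swab_jar","carton","balm_tin","scale_plate")])
E
```

```text
caddy top (0.73, np.int64(5020))
caddy scene (0.89, np.int64(1902))
   top (array([  1.567,   0.772, -11.4  ]), np.float64(5137.0))
   scene (array([0.48681722, 0.28436339, 0.08411985]), np.float64(315.47058823529414))
side_board top (0.85, np.int64(4772))
side_board scene (0.83, np.int64(3934))
   top (array([ 0.52927236, -0.27537086,  0.17443727]), np.float64(246.9607843137255))
   scene (array([ 0.52672896, -0.27614481,  0.17133906]), np.float64(117.28235294117647))
scale_plate top (0.75, np.int64(5019))
scale_plate scene []
   top (array([ 0.50919504,  0.00314459, -0.02918495]), np.float64(151.2627450980392))
[array([0.4927, 0.3429, 0.0069]), array([0.5051, 0.2371, 0.0099]), array([0.4536, 0.2932, 0.0083]), array([0.5137, 0.2907, 0.0088]), array([ 0.5209, -0.002 ,  0.02  ])]
[array([0.4927, 0.3429, 0.0069]), array([0.5051, 0.2371, 0.0099]), array([0.4536, 0.2932, 0.0083]), array([0.5137, 0.2907, 0.0088]), array([ 0.5209, -0.002 ,  0.02  ])]
[array([0.4927, 0.3429, 0.0069]), array([0.5051, 0.2371, 0.0099]), array([0.4536, 0.2932, 0.0083]), array([0.5137, 0.2907, 0.0088]), array([ 0.5209, -0.002 ,  0.02  ])]
```

```bash
cat > ov.py <<'E'
from fit import *
def overlay(name,caddy,extra=(),c="top",crop=(150,200,280,310)):
    im=vision.snapshot(c)[:,:,::-1]; x0,y0,x1,y1=crop; s=6 if x1-x0<135 else 3
    im=cv2.resize(im[y0:y1,x0:x1],None,fx=s,fy=s,interpolation=cv2.INTER_CUBIC)
    f=lambda P:np.int32(((proj(P,c)-[x0,y0]+.5)*s).round())
    B=np.array(box(caddy,(.188,.216,.02)))
    for i,col in((1,(0,0,255)),(0,(255,0,0))): cv2.polylines(im,[f(B[[i,2+i,6+i,4+i]])],True,col,1)
    for P in extra: cv2.polylines(im,[f(P)],True,(255,0,255),1)
    cv2.imwrite(name,im)
E
python3 - <<'E'
from fit import *; from ov import overlay
im=vision.snapshot("top"); 
gs=models.regions_of("caddy","top"); print([(g["score"],g["pixels"].sum(),np.argwhere(g["pixels"]).mean(0)) for g in gs])
C=np.array([.4875,.2905,.084])
for g in gs:
    if np.argwhere(g["pixels"]).mean(0)[1]<270:
        print(fit({"top":hull(g["pixels"])},(.188,.216,.02),C)); break
hsv=cv2.cvtColor(im,cv2.COLOR_RGB2HSV); m=np.zeros((400,640),np.uint8)
w=hsv[205:305,160:275]; m[205:305,160:275]=((w[...,0]<22)&(w[...,1]>95)).astype(np.uint8)
m=cv2.morphologyEx(m,cv2.MORPH_OPEN,np.ones((2,2))); print(m.sum()); print(fit({"top":hull(m)},(.188,.216,.02),C))
overlay("pics/ov1.png",C)
E
```

```text
[(0.58, np.int64(4531), array([255.47936438, 215.24917237]))]
(array([0.48972793, 0.28879604, 0.08981727]), np.float64(153.24705882352941))
1037
(array([0.48663657, 0.28577675, 0.08579223]), np.float64(102.80392156862744))
```

View pics/ov1.png

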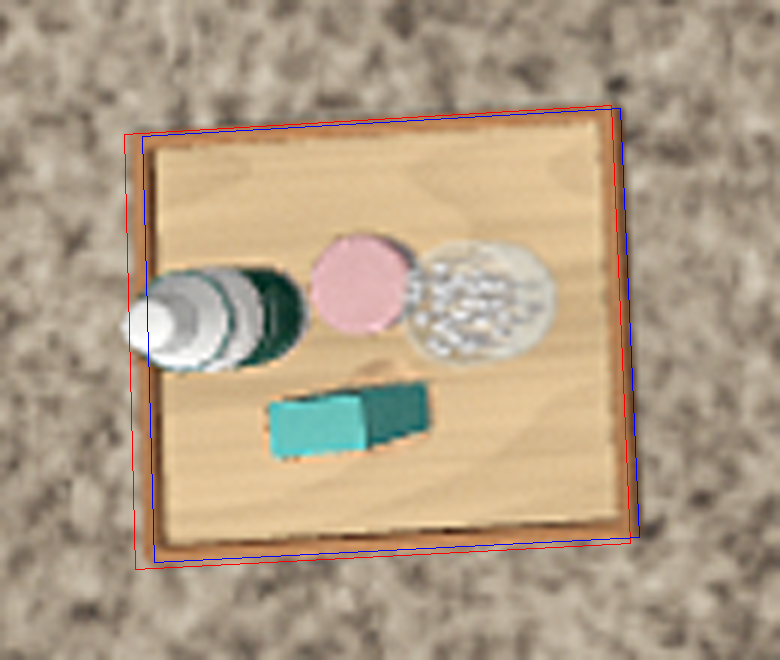

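The red and blue outlines sit about 1–2 px left of the true rim, so the caddy centre is near (0.488, 0.287) with yaw 0.085. I'll cross-check against the pink lid and the carton top.

```bash
python3 - <<'E'
from fit import *; from ov import overlay
from scipy.optimize import fsolve
im=vision.snapshot("top"); hsv=cv2.cvtColor(im,cv2.COLOR_RGB2HSV).astype(int)
def cen(cond,z):
    m=np.zeros((400,640),bool); m[215:295,170:260]=cond[215:295,170:260]
    p=np.argwhere(m).mean(0)[::-1]; s=fsolve(lambda v:proj([v[0],v[1],z],"top")[0]-p,[.49,.29]); return m.sum(),p,s
H,S,V=[hsv[...,i] for i in range(3)]
nt,_,t=cen(((H>165)|(H<4))&(S>35)&(V>150),.041); nc,_,c=cen((H>75)&(H<100)&(S>80)&(V>150),.105)
print(nt,t,nc,c)
a=.085; Rz=np.array([[np.cos(a),-np.sin(a)],[np.sin(a),np.cos(a)]])
print("centre from tin",t-Rz@[.02,0],"carton",c-Rz@[-.033,0])
C=np.array([.488,.287,.085]); th=np.linspace(0,2*np.pi,40)
def circ(x,y,z,rr): q=C[:2]+Rz@[x,y]; return np.c_[q[0]+rr*np.cos(th),q[1]+rr*np.sin(th),0*th+z]
ca=[(Rz@[-.033+x,y]).tolist() for x,y in((-.011,-.019),(.011,-.019),(.011,.019),(-.011,.019))]
ex=[circ(.02,0,.041,.0215),circ(.011,.053,.080,.021),circ(.011,.053,.14,.01),circ(.011,-.053,.076,.026),circ(.011,-.053,.01,.026)]+[np.c_[np.array(ca)+C[:2],np.full(4,.105)]]
overlay("pics/ov2.png",C,ex)
E
```

```text
201 [0.5103482  0.29029347] 139 [0.45588158 0.28474208]
centre from tin [0.49042041 0.28859552] carton [0.48876244 0.2875437 ]
```

View pics/ov2.png

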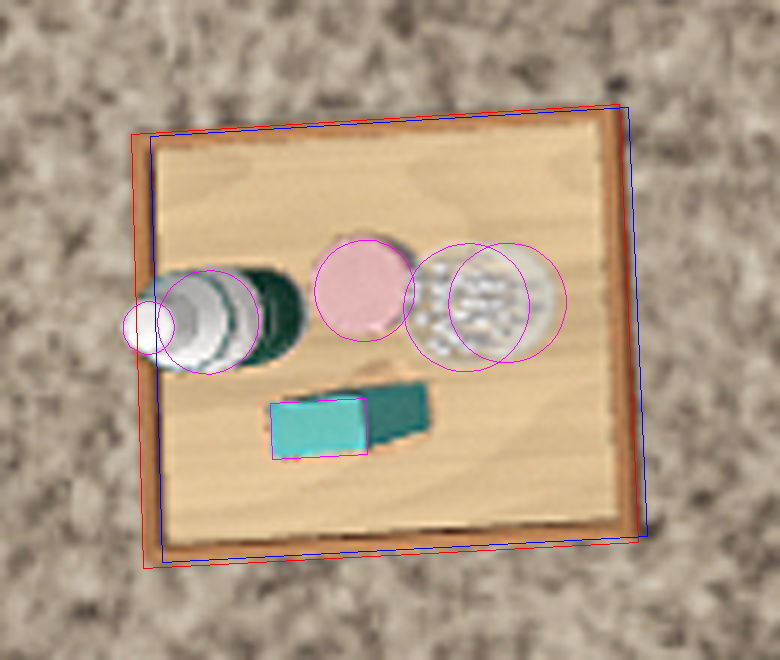

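The overlay fits the items within about 1 px (carton top, tin lid, bottle cap). I'll start with the bottle.

```bash
cat > h.py <<'E'
from plant import r, gripper_to, inverse_kinematics, vision, models, telemetry
import numpy as np
C=(.489,.2878,.085); B=(.528,-.2757,.173); S=(.5205,0.,-.029)
ZT=.27
#      caddy xy, board xy, grasp h, open, width, force
T={"rollon_bottle":((.011,.053),(0,-.075),.086,.070,.039,15),
   "swab_jar":((.011,-.053),(0,0.),.052,.080,.052,15),
   "carton":((-.033,0),(0,.075),.072,.055,.022,10),
   "balm_tin":((.020,0),None,.0225,.075,.043,12)}
def at(F,p):
    c,s=np.cos(F[2]),np.sin(F[2]); return np.array([F[0]+c*p[0]-s*p[1],F[1]+s*p[0]+c*p[1]])
def down(phi):
    b=(phi+np.pi/2)/2; return np.array([0,np.cos(b),np.sin(b),0])
def line(xy,z,phi=None,vel=.25,guard=None):
    return r.move_l(np.array([xy[0],xy[1],z]),rot=None if phi is None else down(phi),vel=vel,guard=guard)
def pick(n,F,p,floor):
    _,_,h,op,w,f=T[n]; xy=at(F,p); z=floor+h+.006
    gripper_to(op); line(xy,ZT,F[2]); line(xy,z+.04,vel=.2)
    g=line(xy,z,vel=.08,guard=8); gripper_to(.0 if w<.03 else w-.02,f_grip=f)
    o=telemetry.current_opening(); line(xy,z+.02,vel=.06); line(xy,ZT,vel=.2)
    print(n,"guard",g,"opening",round(o,4),round(telemetry.current_opening(),4),"F",telemetry.current_finger_force(),"t",telemetry.current_t())
    assert abs(telemetry.current_opening()-w)<.006
def place(n,F,p,floor):
    _,_,h,op,w,f=T[n]; xy=at(F,p); z=floor+h+.0065
    line(xy,ZT,F[2],vel=.25); line(xy,z+.03,vel=.2); g=line(xy,z,vel=.04,guard=4)
    r.hold(.2); gripper_to(min(op,w+.03)); r.hold(.1)
    zz=telemetry.current_ee_pos()[2]; line(xy,zz+.03,vel=.08); line(xy,ZT,vel=.25)
    print(n,"placed guard",g,round(zz-z,4),"t",telemetry.current_t())
E
python3 - <<'E'
from h import *
x=at(C,T["rollon_bottle"][0]); best=[]
for ph in(C[2],C[2]+np.pi):
    q=inverse_kinematics(np.array([*x,ZT]),down(ph)); y=inverse_kinematics(np.array([*at(B,(0,-.075)),ZT]),down(ph)); print(ph,np.round(q,2),np.round(y,2))
E
```

```text
0.085 [ 0.49  0.29  1.33 -0.    1.52  0.4 ] [-0.68  0.36  1.23 -0.    1.56 -0.77]Traceback (most recent call last):
  File "<stdin>", line 4, in <module>
    return _wrapfunc(a, 'round', decimals=decimals, out=out)
    return _wrapit(obj, method, *args, **kwds)
    result = getattr(arr, method)(*args, **kwds)
TypeError: unsupported operand type(s) for *: 'NoneType' and 'float'
```

```bash
python3 - <<'E'
from h import *; import cv2
n="rollon_bottle"; a,b=T[n][:2]
r.move_to(np.array([*at(C,a),ZT]),down(C[2]))
pick(n,C,a,.010)
cv2.imwrite("pics/held.png",vision.snapshot("scene")[:,:,::-1])
place(n,B,b,.012)
cv2.imwrite("pics/b1.png",vision.snapshot("scene")[100:330,150:470,::-1].repeat(2,0).repeat(2,1))
print(models.mark_of(n,"scene")[:1])
E
```

```text
rollon_bottle guard False opening 0.0366 0.0365 F 14.965631761804161 t 8.3833
rollon_bottle placed guard True -0.0015 t 15.1167
[{'at': [0.5401, -0.3489, 0.0098], 'score': 0.89}]
```

View pics/b1.png

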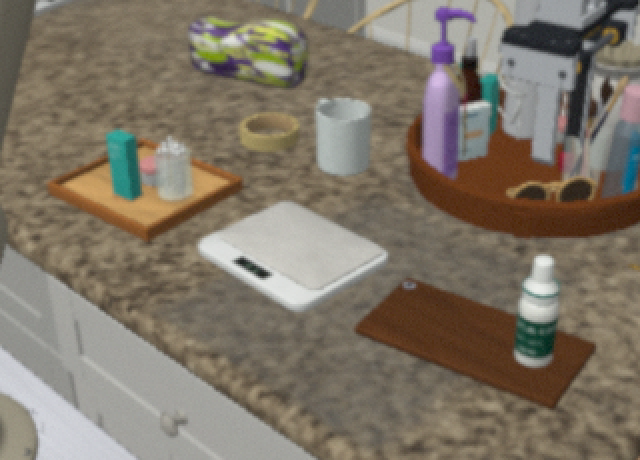

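The bottle stands upright on the board at crop px (537, 320), with the caddy neighbours undisturbed. Jar and carton are next.

```bash
python3 - <<'E'
from h import *; import cv2
for n in("swab_jar","carton"):
    a,b=T[n][:2]; pick(n,C,a,.010); place(n,B,b,.012)
line(at(C,(.02,0)),ZT,C[2])
cv2.imwrite("pics/b2.png",vision.snapshot("scene")[100:330,150:470,::-1].repeat(2,0).repeat(2,1))
for n in("rollon_bottle","swab_jar","carton","balm_tin"): print(n,models.mark_of(n,"scene")[:1])
E
```

```text
swab_jar guard False opening 0.0512 0.051 F 14.99203049519565 t 21.85
swab_jar placed guard True -0.0012 t 28.0833
carton guard False opening 0.022 0.0218 F 9.892008304595947 t 34.6417
carton placed guard True -0.0011 t 40.6167
rollon_bottle [{'at': [0.7526, 0.1577, -0.0005], 'score': 0.67}]
swab_jar [{'at': [0.5322, -0.277, 0.0109], 'score': 0.97}]
carton [{'at': [0.5138, -0.2036, 0.0122], 'score': 0.65}]
balm_tin [{'at': [0.5074, 0.2913, 0.0093], 'score': 0.46}]
```

View pics/b2.png

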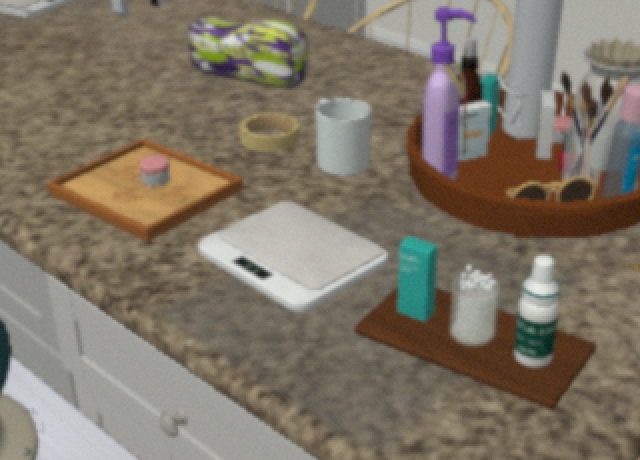

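All three stand on the board at crop px (417, 278), (474, 305) and (537, 312). The tin is untouched at (154, 170), so I move it now.

```bash
python3 - <<'E'
from h import *; import cv2
pick("balm_tin",C,(.02,0),.010); place("balm_tin",S,(0,0),.022)
line(at(B,T["carton"][1]),ZT,B[2]); r.hold(.2)
im=vision.snapshot("top"); print(models.mark_of("balm_tin","top")[:1],models.mark_of("scale_plate","top")[:1])
cv2.imwrite("pics/b3.png",np.ascontiguousarray(im[205:300,160:500,::-1]).repeat(2,0).repeat(2,1))
E
```

```text
balm_tin guard False opening 0.0419 0.0416 F 11.99996218085289 t 47.875
balm_tin placed guard True -0.0006 t 53.4083
[{'at': [0.5213, 0.0014, 0.0176], 'score': 0.5}] [{'at': [0.5235, 0.0005, 0.0164], 'score': 0.62}]
```

View pics/b3.png

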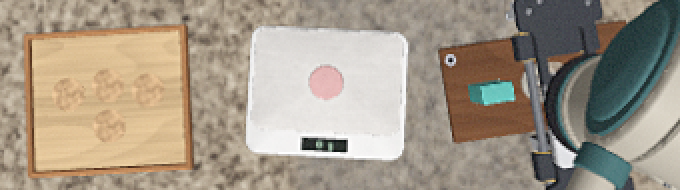

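The tin (crop 326, 83) sits in the plate's middle, released, and the empty cork places are visible. I'll return the three, with the bottle last.

```bash
python3 - <<'E'
from h import *; from ov import overlay
for n in("carton","swab_jar","rollon_bottle"):
    a,b=T[n][:2]; pick(n,B,b,.012); place(n,C,a,.010)
r.move_to(np.array([.45,-.25,.3]),down(.1)); r.hold(.3)
import cv2
overlay("pics/end.png",C)
cv2.imwrite("pics/end2.png",vision.snapshot("scene")[100:330,150:470,::-1].repeat(2,0).repeat(2,1))
print(telemetry.current_t())
E
```

```text
carton guard False opening 0.0223 0.0222 F 9.955340176820755 t 59.0083
carton placed guard True -0.0011 t 65.0
swab_jar guard False opening 0.0509 0.0512 F 14.98710660726509 t 71.7333
swab_jar placed guard True -0.0011 t 77.9917
rollon_bottle guard False opening 0.0365 0.0362 F 14.962799686181825 t 84.3167
rollon_bottle placed guard True -0.0014 t 91.025
93.5583
```

View pics/end.png

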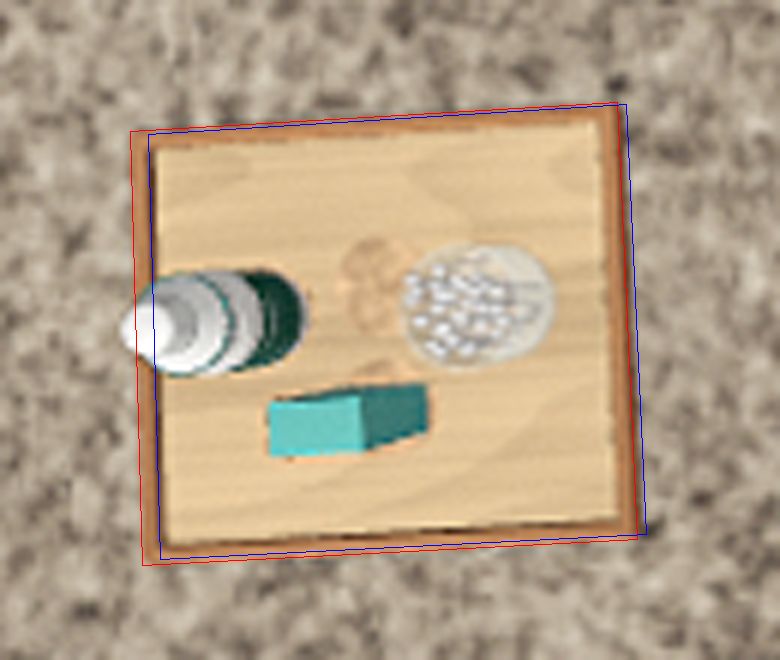

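View pics/end2.png

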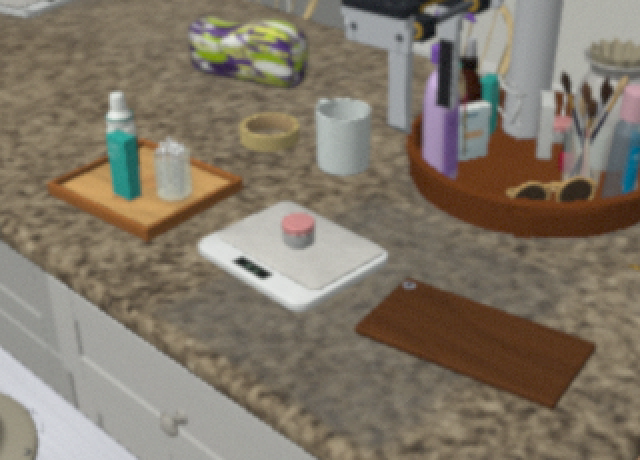

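The bottle, jar and carton are back within about 1 px of their starting pictures. The tin stands in the middle of the plate, and the arm is clear.

```bash
python3 -c "
from plant import r
print(r.sign_off())"
```

```text
the job is handed in; nothing more can be done
None
```

The job is handed in after about 94 s of robot time: the tin stands in the middle of the scale plate, and the bottle, jar and carton are back upright on their starting places. The last pictures confirm this; the judge's verdict was not shown.

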